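# Prop the test press and bleed its air receiver

## Robot

A 6-joint arm with a two-finger parallel gripper is mounted at the origin on the work surface. World frame = base frame: x ahead of the robot, y to its left, z up, the work surface at z = 0. Lengths are in m, angles in rad, forces in N, time in s.
With the tool pointing down it reaches from about 0.275 to 0.825 m from the base axis. Payload 4.9 kg.
Tool frame: the origin (TCP) lies midway between the tips of the shut fingers; the grasp point (between the pads) lies 19 mm behind it (bot.grip_depth is the distance from the TCP to the grasp point, in m); y points along the fingers, x is the direction in which the jaws open and shut, and the axes are right-handed (so a half turn about y gives the same grasp; the last joint's range is limited). The gripper opens to 85 mm and grips with 20 to 120 N. Pads are 22 mm wide; open, the fingers measure 114 mm over their backs; the gripper's body (76 mm by 85 mm) begins 54 mm behind the grasp point. The pads swing forward as they close: fully open they stand 13 mm farther back than shut.
Start: joints at [-1.427, 0.326, -0.193, 1.052, 0, 1.437], TCP at [0.151, -0.529, 0.231] pointing down, gripper open.
Joint ranges: [-2.65, 2.65], [-0.97, 1.79], [-1.3, 1.35], [-1.93, 2.1], [-1.47, 1.37], [-3.14, 3.14]. Speed limits (rad/s): [2.57, 2.57, 3.14, 3.14, 3.14, 3.14].

## Interface

Orientations are given as a unit quaternion [w, x, y, z].
In Python, from cell import bot gives the robot as it stands. Calls block until the motion is done:
- bot.move_pose(position, orientation): joint-space move of the TCP to a pose.
- bot.move_linear(position, speed=0.15, rotation=None, until_force=None): straight line of the TCP; rotation=None keeps the orientation; speed is the mean speed in m/s. With until_force (N) it stops when the force on the tool has changed by that much, and returns True; else False.
- bot.goto_joints(angles): joint-space move.
- bot.set_gripper(opening, grasp_force=None): opening from 0.0 (shut) to 1.0 (fully open); grasp_force is the grip in N (None keeps the last); returns when the fingers have stopped.
- bot.wait(seconds).
- bot.solve_ik(position, orientation): joint angles nearest the present ones, or None.
- bot.camera(name): name is "scene" or "top" or "wrist"; returns the picture (480x640x3 uint8, red, green, blue); there is no depth.
- bot.calibration(name): a dict with "mtx" (3x3 intrinsics, pixels), "extrinsics" (4x4, takes a point from world to camera coordinates); the wrist camera has in their place "hand_eye" (4x4, takes a point from camera to tool coordinates, whose origin is the TCP and whose axes are the tool frame's). Camera axes: x right, y down, z forward; pixel columns grow to the right and rows downward; lengths in m; the calibration is good to about 2 mm. A picture is of the moment at which its call begins: read the wrist's pose just before it. calibration takes no time and is no camera call.
A pose or a line that the arm cannot do raises bot.PlanningError and nothing moves.
- bot.close_job(): hands the job in, once; it reports no verdict.
Trained networks look in the newest picture that a camera, given by its name, has taken for a name from the list of things; names that differ only in an ending like _2 or _b are one class to them, and where a whole thing is asked for, a point or a joint stands for the part that bears it (a point fixed in the world has none). Each returns a list of dicts, best first, with "confidence" (0 to 1); they miss things now and then, are a little off and sometimes report something else, mostly with a low value. They report only what shows in the picture. A call takes as long as a camera call.
- bot.search_frame(camera, thing): "bbox" ([left, top, width, height] in pixels, round what is visible of it).
Readings, each from a call of its own:
- bot.read_clock(): time.
- bot.read_joint_positions(): joint angles.
- bot.read_joint_vel(): joint speeds.
- bot.read_joint_efforts(): joint torques, N m.
- bot.read_position(): TCP position.
- bot.read_tool_rot(): TCP orientation.
- bot.read_ft_force(): force on the tool from outside, world axes, zero at the start.
- bot.read_moment(): the same for the moment, N m.
- bot.read_gripper_width(): opening from 0.0 (shut) to 1.0 (fully open).
Only numpy, scipy, OpenCV 4.12 (cv2) and the standard library are available. Lean on these libraries where they do the work, as an engineer would, in place of code of your own. Each camera call takes 0.05 s, during which the arm holds its last target.

## Task

Make the fuse-holder test press safe for service. First lift the press head by its black top handle until its red pawl has passed the next rung up and swung out over it, then lower the head gently so that it hangs on that rung, and let go. After that, unscrew the knurled lock nut of the slanted bleed valve all the way (anticlockwise) and leave it unscrewed, push the freed valve pin down and hold it until the gauge has fallen to zero, then let the pin spring back; leave the other things on the bench where they are.

Things in the scene. Friction and masses are not known exactly. Their poses are not given: they have to be found in the camera images.
- press: bench contact press, fixed: grey footplate 220 x 200 x 12 mm, at its back (+x of the press) a ladder column 322 mm tall (two aluminium uprights with 10 mm steel rungs between them, 60 mm apart), in front of it a sliding aluminium head. Origin: on the bench top straight under the middle of the head's handle; x points from the handle to the column (whose front face is 115 mm behind the handle), z up. The footplate reaches from x = -58 to 162 mm, y = -100 to 100 mm
- head_handle (a point): middle of the black round bar handle on top of the sliding head: bar 16 mm thick, lying along the press's y axis, 68 mm free between its two steel posts, 32 mm free under it; its centre is 200 mm above the bench with the head down; rides with the head
- press_head (a joint): height of the sliding head, m: 0 = down (pawl over the lower rung), 0.060 = hanging on the upper rung, 0.095 = top stop. Head and pawl weigh 0.6 to 0.9 kg; the head falls if let go unless the pawl carries it
- press_pawl (a joint): red counterweighted pawl in the middle of the head, rad: 0 = standing straight out over the rungs (can carry), up to 1.2 = its tip pushed down. A rung met on the way up pushes the tip down; once the head is about 0.077 m up the tip is past the rung and the counterweight swings it out to 0 by itself; lowering then seats it on the rung at 0.060
- upper_rung (a point): middle of the rung (10 mm thick) that the pawl must hang on, 190 mm above the bench, 125 mm behind the handle
- air_unit: air receiver unit, fixed: grey footplate 205 x 220 x 10 mm, blue tank 90 mm thick and 170 mm long along y at its back, aluminium manifold block with the slanted brass bleed valve in front, round 72 mm gauge facing up on the tank. Origin: on the bench top straight under the valve's nut seat; x points from the valve to the tank, z up. The tank axis is 115 mm behind the valve, its top 120 mm high; gauge top 167 mm high
- valve_seat (a point): point on the valve's axis where the lock nut seats when screwed down, 125 mm above the bench. Its z axis is the valve's axis pointing up and out: it leans 35 degrees from vertical towards the unit's -x (its front side, towards the robot). Below the seat the valve neck is 28 mm thick (34 mm rim) for 32 mm, then the 40 mm valve body and the block
- nut_grip (a point): point on the axis inside the knurled steel lock nut, 18 mm above its underside (nut 44 mm in diameter, 28 mm tall, threaded on the pin); it turns and rises with the nut, z along the valve's axis. The nut's surroundings are free for fingers on all sides
- valve_nut (a joint): turn of the lock nut, rad: 0 = screwed down, 4.4 = all the way out (its stop); grows anticlockwise seen from above looking down the valve. Starts at 0 to 0.4. It rises 12 mm per turn (1.9 mm per rad), turns with 0.05 N m of friction and stays where it is left
- pin_tip (a point): centre of the flat top of the steel valve pin: a 22 mm button, 10 mm tall, 56 mm above the seat along the valve's axis when up; moves with the pin, z along the valve's axis. It stands 28 mm above the nut when screwed down and about 20 mm when unscrewed
- valve_pin (a joint): push of the valve pin along the axis into the valve, m: 0 = up, 0.007 = fully down (stop). Spring: 3 N to start, about 9 N fully down. The nut travels with the pin and blocks it: it can go in only as far as the nut has been raised
- gauge (a joint): red needle of the pressure gauge, rad: 0 = under pressure, 3.5 = at zero (green mark). It starts to fall when the pin is pushed in more than 2 mm and reaches zero only with the pin in more than 5 mm; held fully down it takes 1 to 2 s; it stays at the value reached when the pin is let go
- holder_carrier: bystander, loose: orange fuse holder carrier 120 x 46 x 46 mm, origin under its centre
- fuse_a: bystander, loose: white ceramic fuse with silver caps, 84 mm long, 31 mm thick, lying along its x, origin under its centre
- fuse_b: bystander, loose: a second such fuse
- brass_contact: bystander, loose: Z-bent brass contact 95 x 24 x 30 mm, origin on the bench near its middle
- rubber_boot: bystander, loose: black rubber boot, 52 mm wide, 66 mm tall, standing, origin under its centre
- screwdriver: bystander, loose: green-handled screwdriver 190 mm long lying along its x
- clip_tray: bystander, loose: grey open tray 110 x 80 x 30 mm, origin under its centre

How it is judged:
On the way, in this order (a step that is already met when the one before it is completed fails the run):
1. the head hangs by its pawl on the upper rung and has been let go (value of joint press_head between 0.056 and 0.064 m and value of joint press_pawl below 0.15 rad and contact force between the fingers and anything else below 0.5 N), for 0.2 s.
2. the lock nut is unscrewed (past 3.8 of its 4.4 rad) (value of joint valve_nut above 3.8 rad), for 0.1 s.
3. the gauge has fallen to zero (value of joint gauge above 3.3 rad), for 0.1 s.
At the end, for the whole second after the job is handed in: The head hangs on the upper rung (56 to 64 mm up, pawl out within 0.15 rad), the lock nut is unscrewed beyond 3.7 rad, the gauge is within 0.25 rad of zero (above 3.25), the valve pin has sprung back (pushed in under 1.5 mm) (value of joint press_head between 0.056 and 0.064 m and value of joint press_pawl below 0.15 rad and value of joint valve_nut above 3.7 rad and value of joint gauge above 3.25 rad and value of joint valve_pin below 0.0015 m); the robot touches nothing.
It fails at once if the head is dropped or lowered roughly (falls faster than 0.35 m/s) (velocity of joint press_head below -0.35 m/s).
It fails at once if a bystander is moved by more than 20 mm (distance of any of holder_carrier, fuse_a, fuse_b, brass_contact, rubber_boot, screwdriver, clip_tray from where it was at the start of the episode above 0.02 m).
It also fails if it takes over 72 s, if anything falls off the work surface, if the arm or the gripper's body presses on something with over 40 N, if the wrist force passes 120 N, or if a joint passes its speed limit or range.

## Working session

There is one attempt and no reset: what is moved stays moved. The work goes in short steps, each a Python script; the robot and the scene stay as the last script left them, time stands still between calls to the robot, and variables do not carry over. Pictures are saved under pics/ and viewed, and the job is handed in when it is done.

```bash
ls; mkdir -p pics
python3 - <<'E'
from cell import bot
import cv2,numpy as np
print(bot.read_clock())
for n in ["scene","top","wrist"]:
    im=bot.camera(n); cv2.imwrite(f"pics/{n}0.png",im[:,:,::-1])
    c=bot.calibration(n); print(n,{k:np.round(v,4).tolist() for k,v in c.items()})
    for t in ["press","head_handle","air_unit","valve_nut","valve_pin","gauge","press_pawl"]:
        try: print(t,[(d['bbox'],round(d['confidence'],2)) for d in bot.search_frame(n,t)][:2])
        except Exception as e: print(t,e)
print(bot.read_clock(),bot.read_tool_rot(),bot.read_gripper_width(),bot.grip_depth)
E
```

```text
pics
0.0
scene {'mtx': [[539.8064, 0.0, 328.801], [0.0, 539.8064, 241.4501], [0.0, 0.0, 1.0]], 'extrinsics': [[0.3088, 0.9511, 0.0008, -0.1507], [0.8043, -0.2607, -0.534, -0.3578], [-0.5077, 0.1655, -0.8455, 1.9414], [0.0, 0.0, 0.0, 1.0]]}
press [([368.9, 200.9, 88.1, 96.0], 0.92)]
head_handle [([386.8, 200.7, 54.2, 56.0], 0.56)]
air_unit [([232.8, 253.0, 88.6, 99.4], 0.71), ([368.2, 199.8, 88.3, 94.0], 0.25)]
valve_nut [([256.1, 259.4, 13.9, 16.7], 0.55)]
valve_pin [([257.1, 254.7, 13.7, 20.2], 0.81), ([169.5, 272.6, 9.4, 24.1], 0.29)]
gauge []
press_pawl []
top {'mtx': [[447.0743, 0.0, 315.3283], [0.0, 447.0743, 239.1389], [0.0, 0.0, 1.0]], 'extrinsics': [[-0.0153, -0.9999, -0.0, 0.0262], [-0.995, 0.0153, -0.0988, 0.5135], [0.0988, -0.0015, -0.9951, 1.0966], [0.0, 0.0, 0.0, 1.0]]}
press [([174.4, 139.9, 102.1, 125.6], 0.95)]
head_handle [([184.6, 175.1, 67.8, 77.9], 0.86), ([214.5, 279.2, 21.7, 70.2], 0.7)]
air_unit [([359.2, 140.9, 89.9, 94.3], 0.87)]
valve_nut [([171.0, 141.1, 104.0, 124.4], 0.69), ([407.7, 199.0, 19.0, 27.5], 0.67)]
valve_pin [([404.2, 202.5, 23.2, 22.8], 0.59), ([172.6, 142.2, 103.6, 123.0], 0.37)]
gauge [([403.0, 203.3, 26.5, 18.6], 0.6), ([170.2, 140.8, 105.0, 122.6], 0.33)]
press_pawl [([211.9, 175.3, 17.4, 33.6], 0.75)]
wrist {'mtx': [[370.4982, 0.0, 320.7472], [0.0, 370.4982, 240.7989], [0.0, 0.0, 1.0]], 'hand_eye': [[1.0, 0.0001, 0.0015, 0.0002], [-0.0013, -0.3244, 0.9459, -0.1435], [0.0006, -0.9459, -0.3244, 0.0849], [0.0, 0.0, 0.0, 1.0]]}
press []
head_handle []
air_unit []
valve_nut []
valve_pin []
gauge []
press_pawl []
1.2 [ 0.5644159  -0.5644087   0.4259536  -0.42595897] 0.9994984591657191 0.0187
```

View pics/top0.png

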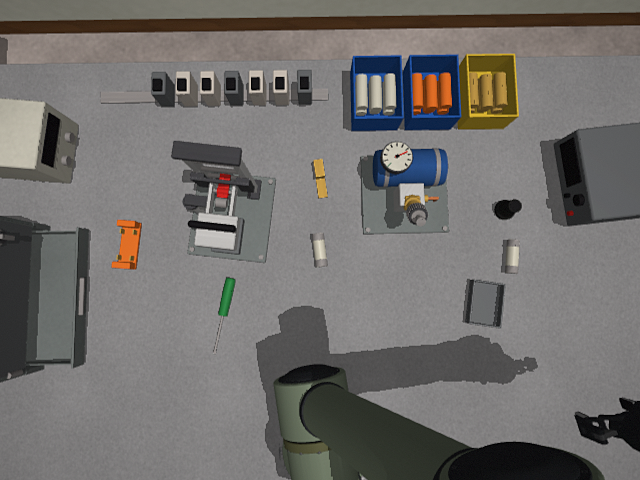

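View pics/scene0.png

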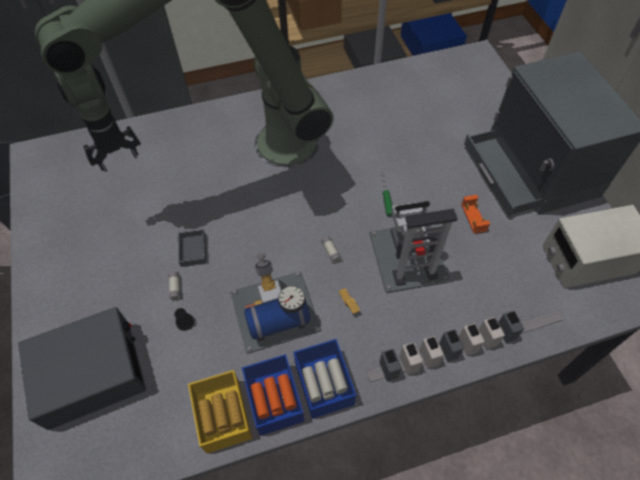

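Run:
```python
import cv2
a=cv2.imread('pics/top0.png'); 
cv2.imwrite('pics/topp.png',cv2.resize(a[130:280,160:310],None,fx=4,fy=4,interpolation=cv2.INTER_CUBIC))
cv2.imwrite('pics/topa.png',cv2.resize(a[130:280,340:490],None,fx=4,fy=4,interpolation=cv2.INTER_CUBIC))
```

```text
(no output)
```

View pics/topp.png

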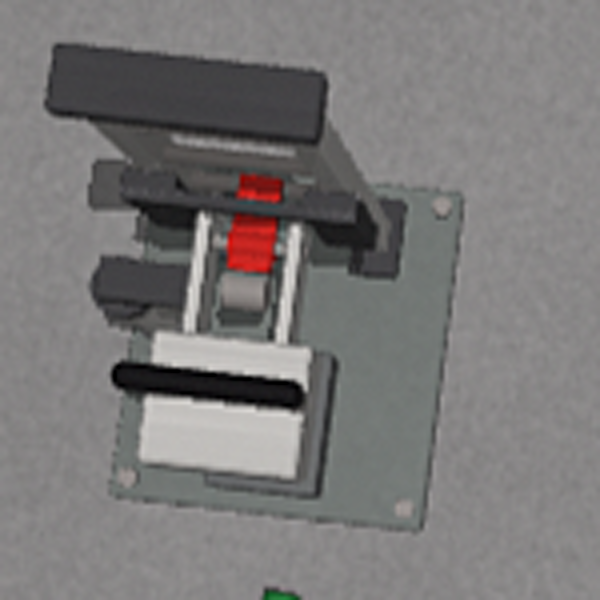

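View pics/topa.png

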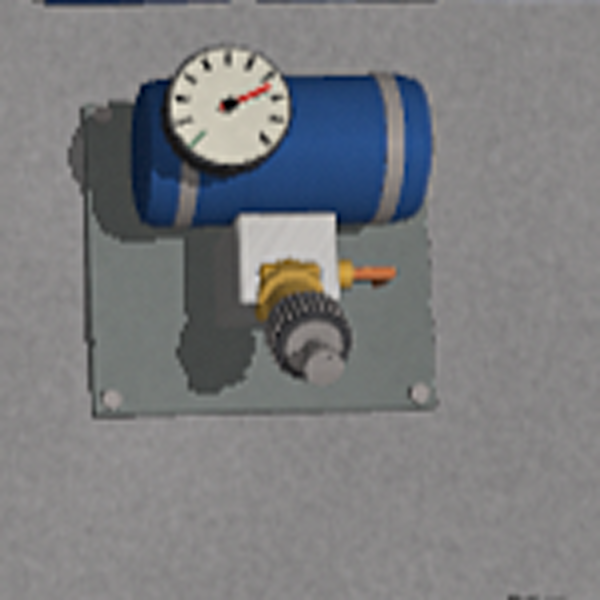

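```bash
cat > h.py <<'E'
from cell import bot
import numpy as np, cv2
from scipy.spatial.transform import Rotation as R
def unproj(cam,px,z):
    c=bot.calibration(cam);K=c['mtx']
    if cam!='wrist': E=np.array(c['extrinsics']); 
    else:
        raise ValueError
    d=np.linalg.inv(K)@np.array([px[0],px[1],1.]); Rm=E[:3,:3]; o=-Rm.T@E[:3,3]; d=Rm.T@d
    return o+d*(z-o[2])/d[2]
def wristT():
    p=np.array(bot.read_position());q=bot.read_tool_rot()
    T=np.eye(4);T[:3,:3]=R.from_quat(np.r_[q[1:],q[0]]).as_matrix();T[:3,3]=p
    return T@np.array(bot.calibration('wrist')['hand_eye'])   # cam->world
def ray(T,px):
    K=np.array(bot.calibration('wrist')['mtx']); d=T[:3,:3]@np.linalg.inv(K)@np.array([px[0],px[1],1.])
    return T[:3,3],d
def wz(T,px,z):
    o,d=ray(T,px); return o+d*(z-o[2])/d[2]
def proj(cam,P,T=None):
    c=bot.calibration(cam);K=np.array(c['mtx'])
    E=np.array(c['extrinsics']) if T is None else np.linalg.inv(T)
    q=K@(E[:3,:3]@np.asarray(P)+E[:3,3]); return q[:2]/q[2]
def quat(y,x):  # tool y = approach, x = jaw dir
    y=np.array(y,float);y/=np.linalg.norm(y);x=np.array(x,float);x-=y*(x@y);x/=np.linalg.norm(x)
    q=R.from_matrix(np.c_[x,y,np.cross(x,y)]).as_quat(); return np.r_[q[3],q[:3]]
E
python3 - <<'E'
from h import *
f=lambda p,off,z:unproj('top',(off[0]+p[0]/4,off[1]+p[1]/4),z)
o=(160,130)
bl,br,tr=[f(p,o,.012) for p in [(108,497),(422,530),(463,190)]]
print('press',bl,br,tr)
u=tr-br; print('len',np.linalg.norm(u),np.linalg.norm(bl-br),'yaw',np.arctan2(u[1],u[0]),np.arctan2(-(bl-br)[0],(bl-br)[1]))
h=[f(p,o,.2) for p in [(115,375),(303,395)]]; print('handle',h,np.mean(h,0),np.arctan2(-(h[0]-h[1])[0],(h[0]-h[1])[1]))
ux=u/np.linalg.norm(u);uy=np.array([-ux[1],ux[0],0]); print('from plate',(bl+br)/2+ux*.058)
o=(340,130)
bl,br,tl=[f(p,o,.010) for p in [(93,418),(437,408),(85,103)]]
print('air',bl,br,tl,np.linalg.norm(bl-br),np.linalg.norm(tl-bl),np.arctan2(-(bl-br)[0],(bl-br)[1]),np.arctan2((tl-bl)[1],(tl-bl)[0]))
print('pin',f((322,365),o,.1709))
E
```

```text
press [0.48175234 0.34369556 0.012     ] [0.45782173 0.14508426 0.012     ] [0.67626769 0.11774205 0.012     ]
len 0.2201504839229523 0.20004780088718865 yaw -0.12451938061397132 -0.11991163249620186
handle [array([0.53351841, 0.28696745, 0.2       ]), array([0.52128354, 0.18709383, 0.2       ])] [0.52740098 0.23703064 0.2       ] -0.12189617455252705
from plate [0.52733797 0.23718644 0.012     ]
air [ 0.52540161 -0.10395685  0.01      ] [ 0.52844506 -0.32327203  0.01      ] [ 0.73080125 -0.10409963  0.01      ] 0.21933630523662045 0.2053996936415233 0.013876194841115914 -0.0006951683465283486
pin [ 0.53528105 -0.21254901  0.1709    ]
```

```bash
cat >> h.py <<'E'
H=np.array([.5274,.2371,.2]); YP=-.122
px=np.array([np.cos(YP),np.sin(YP),0])
SEAT=np.array([.567,-.2125,.125]); YA=.007
AX=R.from_euler('z',YA).apply([-np.sin(np.radians(35)),0,np.cos(np.radians(35))])
AY=np.array([-np.sin(YA),np.cos(YA),0]); AXX=np.cross(AY,AX) # perpendicular
def nutq(t): # jaw direction angle t about AX, from AY
    return quat(-AX, np.cos(t)*AY+np.sin(t)*np.cross(AX,AY))
E
python3 - <<'E'
from h import *
q=bot.read_tool_rot(); print(R.from_quat(np.r_[q[1:],q[0]]).as_matrix().round(2))
for s in (1,-1):
  for dz in (.12,-.019,.065):
    print(s,dz,bot.solve_ik(H+[0,0,dz],quat([0,0,-1],s*px)))
for t in np.arange(-np.pi,np.pi+.1,np.pi/6):
    j=[bot.solve_ik(SEAT+AX*d,nutq(t)) for d in (-.001,.1)]
    print(round(t,2),*[None if k is None else np.round(k,2) for k in j])
E
```

```text
[[ 0.27  0.    0.96]
 [-0.96  0.    0.27]
 [-0.   -1.    0.  ]]
1 0.12 [0.29486329 0.34096596 0.0543687  1.28419907 0.         1.98765962]
1 -0.019 [ 0.29486329  0.41472109 -0.19457257  0.96150267  0.          1.98765962]
1 0.065 [ 0.29486329  0.36022002 -0.05616745  1.15440885  0.          1.98765962]
-1 0.12 [ 0.29486329  0.34096596  0.0543687   1.28419907  0.         -1.15393304]
-1 -0.019 [ 0.29486329  0.41472109 -0.19457257  0.96150267  0.         -1.15393304]
-1 0.065 [ 0.29486329  0.36022002 -0.05616745  1.15440885  0.         -1.15393304]
-3.14 [-0.66  0.27 -0.82 -0.02  0.36  2.57] [-0.75  0.05 -0.81  0.24  0.41  2.48]
-2.62 [-0.66  0.27 -0.82 -0.02  0.36  2.04] [-0.75  0.05 -0.81  0.24  0.41  1.96]
-2.09 [-0.66  0.27 -0.82 -0.02  0.36  1.52] [-0.75  0.05 -0.81  0.24  0.41  1.43]
-1.57 [-0.66  0.27 -0.82 -0.02  0.36  1.  ] [-0.75  0.05 -0.81  0.24  0.41  0.91]
-1.05 [-0.66  0.27 -0.82 -0.02  0.36  0.47] [-0.75  0.05 -0.81  0.24  0.41  0.38]
-0.52 [-0.66  0.27 -0.82 -0.02  0.36 -0.05] [-0.75  0.05 -0.81  0.24  0.41 -0.14]
-0.0 [-0.66  0.27 -0.82 -0.02  0.36 -0.58] [-0.75  0.05 -0.81  0.24  0.41 -0.66]
0.52 [-0.66  0.27 -0.82 -0.02  0.36 -1.1 ] [-0.75  0.05 -0.81  0.24  0.41 -1.19]
1.05 [-0.66  0.27 -0.82 -0.02  0.36 -1.62] [-0.75  0.05 -0.81  0.24  0.41 -1.71]
1.57 [-0.66  0.27 -0.82 -0.02  0.36 -2.15] [-0.75  0.05 -0.81  0.24  0.41 -2.23]
2.09 [-0.66  0.27 -0.82 -0.02  0.36 -2.67] [-0.75  0.05 -0.81  0.24  0.41 -2.76]
2.62 [-0.66  0.27 -0.82 -0.02  0.36  3.09] [-0.75  0.05 -0.81  0.24  0.41  3.  ]
3.14 [-0.66  0.27 -0.82 -0.02  0.36  2.57] [-0.75  0.05 -0.81  0.24  0.41  2.48]
```

Run:
```python
from h import *
q=quat([0,0,-1],px)
p=bot.read_position(); bot.move_linear([p[0],p[1],.34],speed=.25)
bot.move_pose(H+[0,0,.12],q)
T=wristT(); im=bot.camera('wrist'); cv2.imwrite('pics/w1.png',im[:,:,::-1])
print(bot.search_frame('wrist','head_handle'))
print(proj('wrist',H,T), [proj('wrist',H+s*.034*np.array([-px[1],px[0],0]),T) for s in(1,-1)])
print(bot.read_clock(),bot.read_ft_force())
```

```text
[{'bbox': [267.1, 110.8, 212.2, 188.2], 'confidence': 0.77}]
[318.25887582 231.312717  ] [array([318.11895837, 186.01271494]), array([318.38798967, 273.11492201])]
4.8833 [-0.53586479  0.27767192 -0.5305142 ]
```

View pics/w1.png

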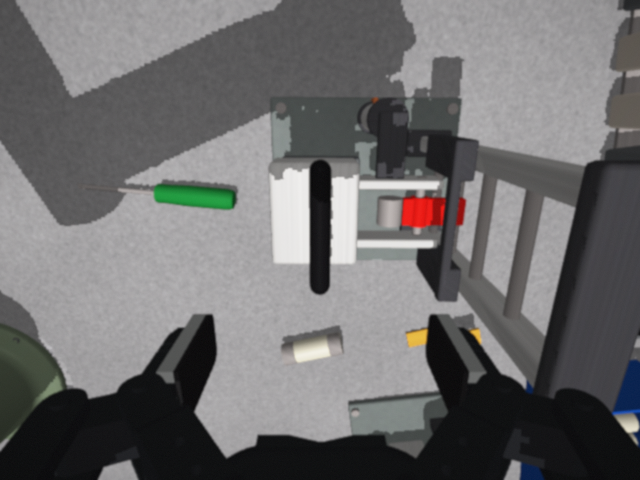

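The bar lies at px (320,165)–(320,292) and its centre is within about 2 px of the prediction, so I'll grasp and lift.

Run:
```python
from h import *
bot.set_gripper(.6,60)
hit=bot.move_linear(H+[0.001,0,-.017],speed=.08,until_force=8)
print('hit',hit,bot.read_position())
bot.set_gripper(0,60); print('w',bot.read_gripper_width(),bot.read_ft_force())
p=np.array(bot.read_position())
hit=bot.move_linear(p+[0,0,.084],speed=.06); 
print(bot.read_position()-p,bot.read_ft_force(),bot.read_gripper_width(),bot.read_clock())
bot.wait(.4)
T=wristT(); im=bot.camera('wrist'); cv2.imwrite('pics/w2.png',im[:,:,::-1])
im=bot.camera('scene'); cv2.imwrite('pics/s2.png',cv2.resize(im[160:310,330:480,::-1],None,fx=4,fy=4))
np.save('p0.npy',p)
```

```text
hit False [0.52869969 0.23718416 0.18347021]
w 0.16479652241881998 [-4.02810226 -0.45495101  4.55652713]
[ 2.57120119e-05 -5.47658588e-05  8.44619444e-02] [-4.0068649   2.86499473 -5.6894384 ] 0.16409522382667044 9.1667
```

View pics/w2.png

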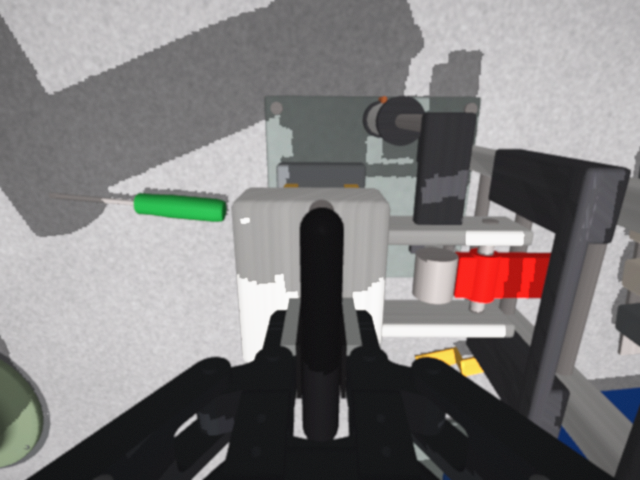

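View pics/s2.png

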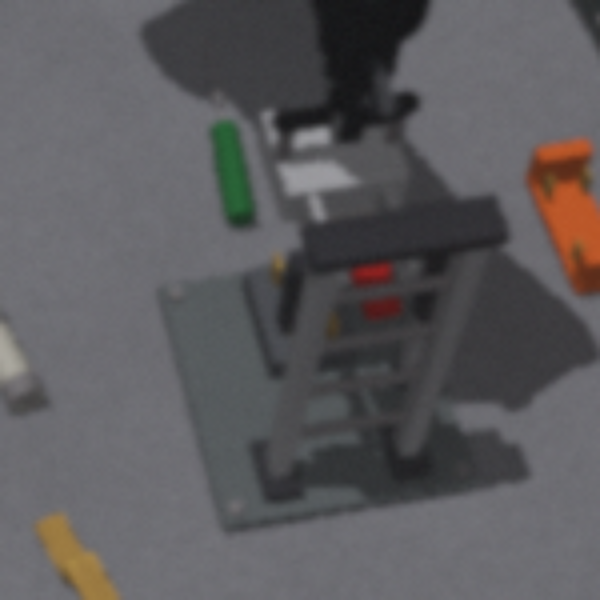

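The head is lifted and the pawl sticks out level at px (500,275). Next I'll lower it until the pawl takes the load.

Run:
```python
from h import *
p0=np.load('p0.npy')
p=np.array(bot.read_position())
print(bot.move_linear(p0+[0,0,.068],speed=.04), bot.read_ft_force())
hit=bot.move_linear(p0+[0,0,.056],speed=.02,until_force=5)
print(hit,bot.read_position()-p0,bot.read_ft_force())
im=bot.camera('wrist'); cv2.imwrite('pics/w3.png',im[:,:,::-1]); print(bot.read_clock())
```

```text
False [-3.77056582  2.00998585 -6.04482988]
True [-5.26505257e-05 -9.98255641e-06  5.93225701e-02] [ 0.63485749 -0.34409122  4.64234748]
10.75
```

View pics/w3.png

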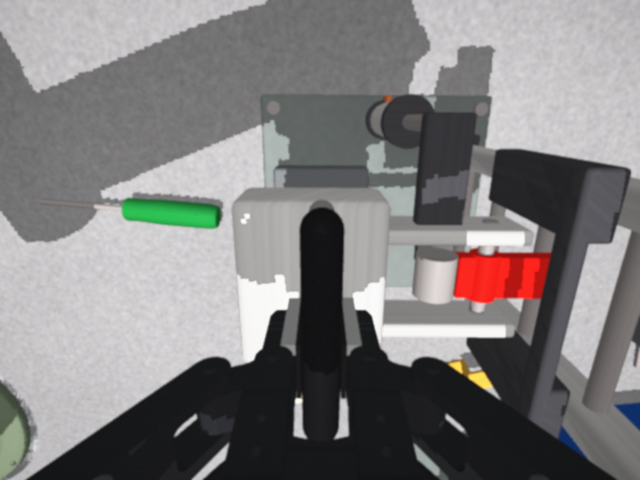

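Run:
```python
from h import *
bot.set_gripper(.6,60); bot.wait(.4); print(bot.read_ft_force())
p=np.array(bot.read_position()); bot.move_linear(p+[0,0,.14],speed=.2)
im=bot.camera('wrist'); cv2.imwrite('pics/w4.png',im[:,:,::-1])
bot.set_gripper(1.0)
t0=-2.9
bot.move_pose(SEAT+AX*.15,nutq(t0)); 
T=wristT(); im=bot.camera('wrist'); cv2.imwrite('pics/w5.png',im[:,:,::-1])
for t in('valve_nut','valve_pin'): print(bot.search_frame('wrist',t))
print([proj('wrist',SEAT+AX*d,T) for d in (0,.028,.056)])
im=bot.camera('top'); cv2.imwrite('pics/t5.png',im[:,:,::-1])
print(bot.read_joint_positions(),bot.read_clock())
```

```text
[ 0.51019121  0.46004487 -0.01980683]
[]
[{'bbox': [288.2, 199.1, 60.6, 66.8], 'confidence': 0.68}]
[array([319.92189726, 224.52454091]), array([319.87236277, 235.03140957]), array([319.81241227, 247.74763905])]
[-0.80620694 -0.05350687 -0.7819242   0.39422029  0.43044122  2.18484373] 14.8583
```

View pics/w4.png

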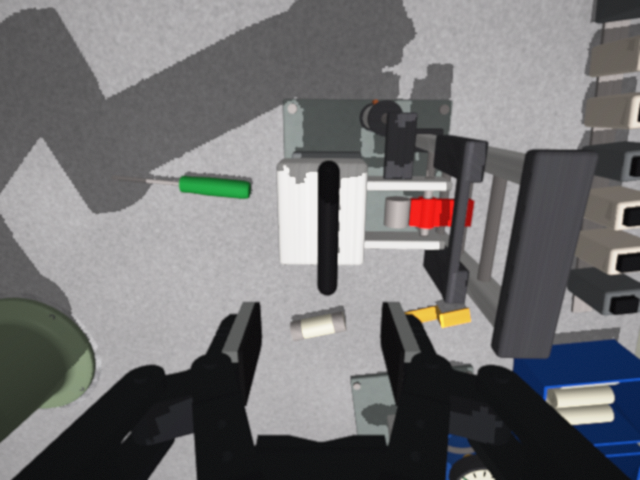

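View pics/w5.png

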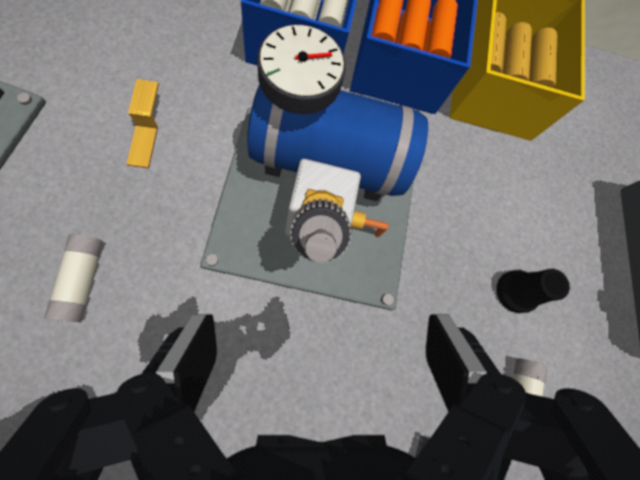

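The head stayed up after release. The pin tip shows at (319,246) against a predicted (320,248), so I'll grip the nut.

Run:
```python
from h import *
t0=-2.9
print(bot.move_linear(SEAT+AX*-.003,speed=.1,until_force=10),bot.read_ft_force())
f0=bot.read_ft_force()
bot.set_gripper(0,50); print(bot.read_gripper_width(),bot.read_ft_force(),bot.read_moment(),bot.read_joint_positions())
im=bot.camera('wrist'); cv2.imwrite('pics/w6.png',im[:,:,::-1]);print(bot.read_clock())
```

```text
False [ 0.02142919  0.60307752 -0.64043831]
0.5004023083981478 [-4.6846653   0.22586974  4.51809461] [0.20389615 0.66113373 0.10115424] [-0.66136653  0.27836603 -0.81710416 -0.02757785  0.36363047  2.32605651]
17.0583
```

View pics/w6.png

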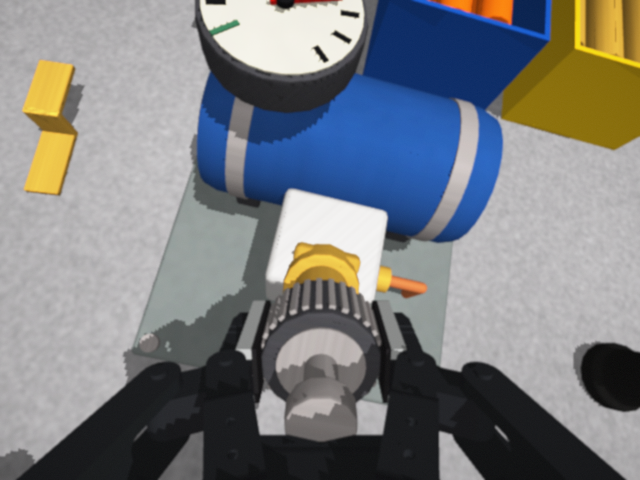

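Run:
```python
from h import *
t0=-2.9
p0=np.array(bot.read_position()); n=6; tot=4.15
for i in range(1,n+1):
    a=tot*i/n
    bot.move_linear(p0+AX*.00191*a,rotation=nutq(t0+a),speed=.0015 if 0 else .003)
    f=np.array(bot.read_ft_force()); m=np.array(bot.read_moment())
    print(i,f.round(1),round(f@AX,1),round(m@AX,2),round(bot.read_gripper_width(),3),round(bot.read_joint_positions()[5],2),bot.read_clock())
    if abs(f).max()>40: break
im=bot.camera('wrist'); cv2.imwrite('pics/w7.png',im[:,:,::-1])
```

```text
1 [-1.1  3.1  0.6] 1.1 0.07 0.5 1.63 17.9
2 [-3.7  3.9 -0.8] 1.4 0.02 0.504 0.94 18.7417
3 [-3.8  2.6 -1.4] 1.0 0.07 0.498 0.25 19.5833
4 [-5.6 -0.2 -3. ] 0.7 0.07 0.501 -0.44 20.425
5 [-6.  -2.5 -2.8] 1.2 0.02 0.502 -1.14 21.2667
6 [-5.2 -3.7 -1.9] 1.4 0.03 0.501 -1.83 22.1083
```

View pics/w7.png

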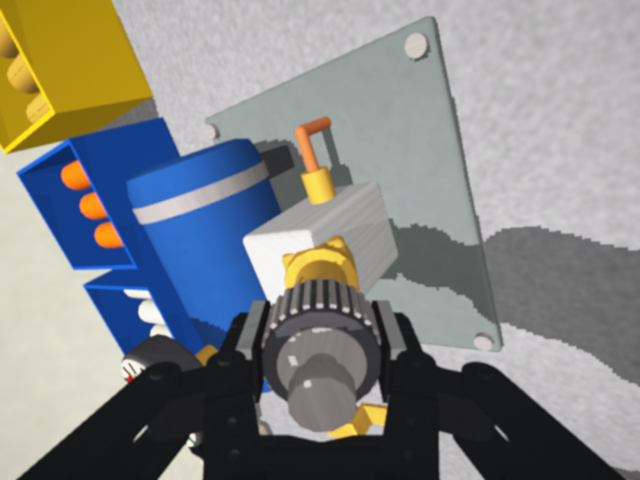

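Run:
```python
from h import *
bot.set_gripper(1.0); 
p=np.array(bot.read_position())
bot.move_linear(p+AX*.14,speed=.15)
bot.set_gripper(0,40)
q=nutq(-2.9)
bot.move_pose(SEAT+AX*.10,q)
T=wristT(); im=bot.camera('wrist'); cv2.imwrite('pics/w8.png',im[:,:,::-1])
print([proj('wrist',SEAT+AX*d,T) for d in (.008,.036,.056)])
print(bot.search_frame('wrist','valve_pin'),bot.read_gripper_width(),bot.read_ft_force(),bot.read_clock())
```

```text
[array([320.00555796, 247.48111853]), array([319.95610914, 263.34137644]), array([319.91293877, 277.18787898])]
[{'bbox': [280.3, 216.8, 78.2, 79.7], 'confidence': 0.82}, {'bbox': [537.3, 386.8, 37.2, 62.2], 'confidence': 0.29}] -0.0024709998765132953 [ 0.7545408   0.16452666 -0.20824637] 28.1
```

View pics/w8.png

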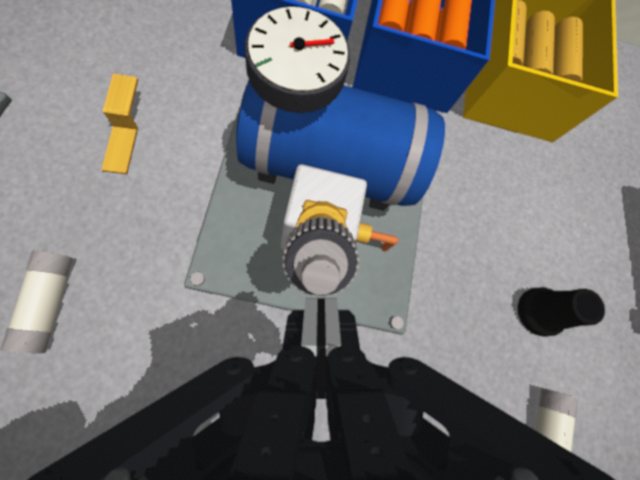

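The pin tip is at (321,275) against a predicted (320,277), and the nut has risen. I'll push the pin now.

Run:
```python
from h import *
f0=np.array(bot.read_ft_force())
print('contact',bot.move_linear(SEAT+AX*.050,speed=.03,until_force=2.5))
d=(np.array(bot.read_position())-SEAT)@AX; print('d',d,bot.read_ft_force())
print('push',bot.move_linear(SEAT+AX*(d-.012),speed=.015,until_force=13))
f=np.array(bot.read_ft_force()); print((np.array(bot.read_position())-SEAT)@AX,f@AX,f)
bot.wait(2.5)
im=bot.camera('wrist'); cv2.imwrite('pics/w9.png',im[:,:,::-1])
f=np.array(bot.read_ft_force()); print((np.array(bot.read_position())-SEAT)@AX,f@AX,bot.read_clock())
```

```text
contact True
d 0.054610175884068135 [-1.5831036  -0.49974101  4.30947941]
push True
0.05007081048547448 8.73721481188825 [-5.07449467  0.48764681  7.11544761]
0.05005729236536151 7.745611549595058 32.475
```

View pics/w9.png

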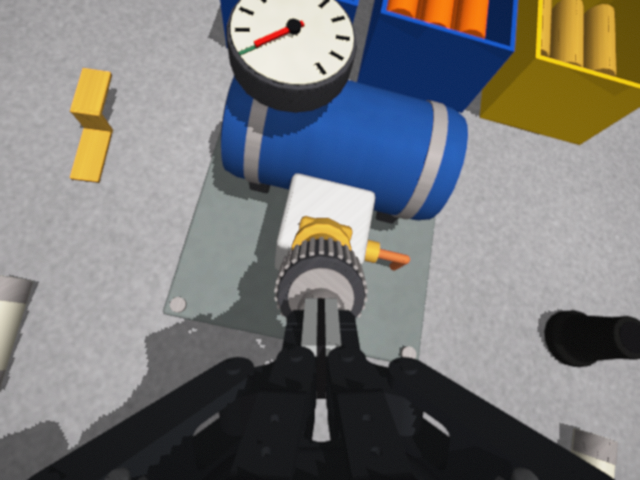

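The needle (red, ending near (250,50)) is at or close to the green mark. I'll press a bit deeper to be sure, then look closely.

Run:
```python
from h import *
d=(np.array(bot.read_position())-SEAT)@AX
print('push',bot.move_linear(SEAT+AX*(d-.004),speed=.015,until_force=12))
bot.wait(2)
f=np.array(bot.read_ft_force()); print((np.array(bot.read_position())-SEAT)@AX,f@AX,bot.read_clock())
im=bot.camera('wrist'); cv2.imwrite('pics/w10.png',cv2.resize(im[0:120,210:370,::-1],None,fx=5,fy=5,interpolation=cv2.INTER_CUBIC))
a=cv2.imread('pics/w9.png'); cv2.imwrite('pics/w9c.png',cv2.resize(a[0:120,210:370],None,fx=5,fy=5,interpolation=cv2.INTER_CUBIC))
```

```text
push True
0.05003544135898874 10.273482803219583 34.6833
```

View pics/w10.png

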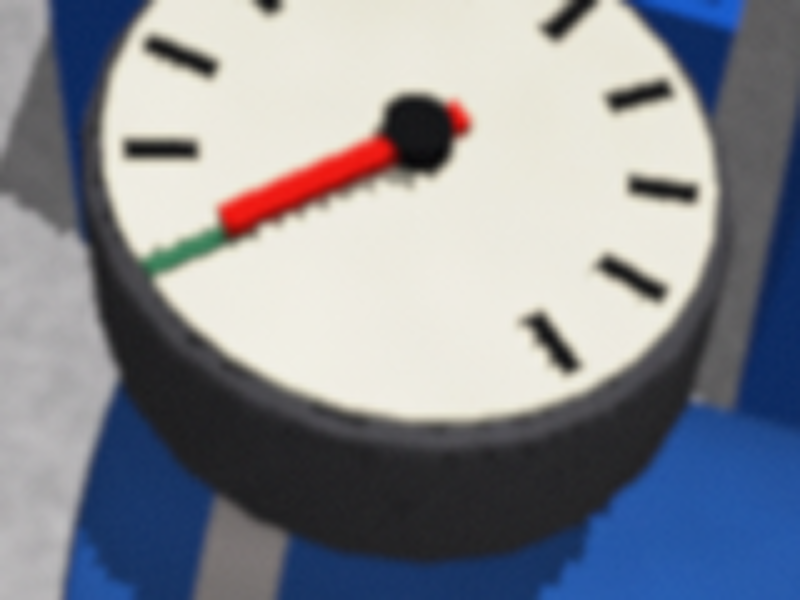

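View pics/w9c.png

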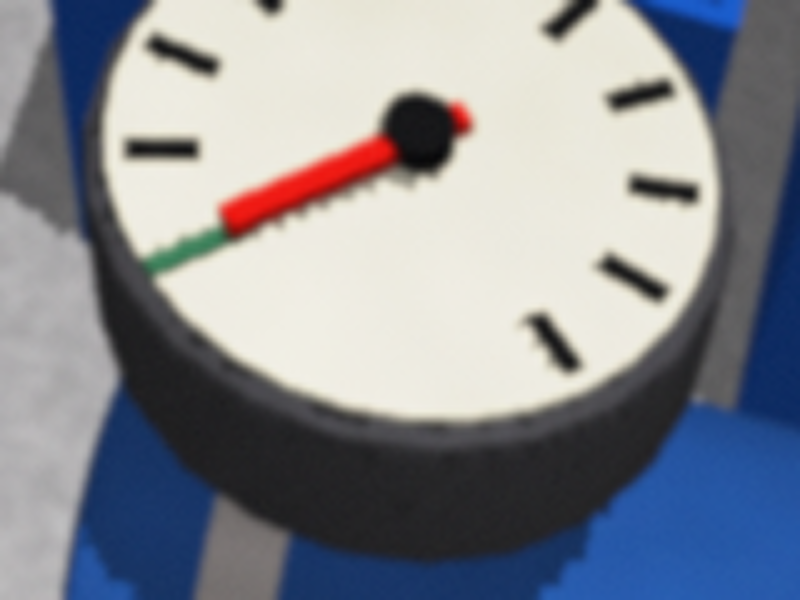

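The needle points exactly at the green mark in both pictures, before and after the second push. Next: retract, check the scene and hand in.

Run:
```python
from h import *
bot.move_linear(SEAT+AX*.13,speed=.08)
im=bot.camera('wrist'); cv2.imwrite('pics/w11.png',im[:,:,::-1])
p=np.array(bot.read_position()); bot.move_linear(p+[-.08,0,.08],speed=.2)
im=bot.camera('top'); cv2.imwrite('pics/t11.png',im[:,:,::-1])
print(bot.read_ft_force(),bot.read_clock())
```

```text
[ 1.07768507 -0.18071182 -0.49793047] 36.7083
```

View pics/w11.png

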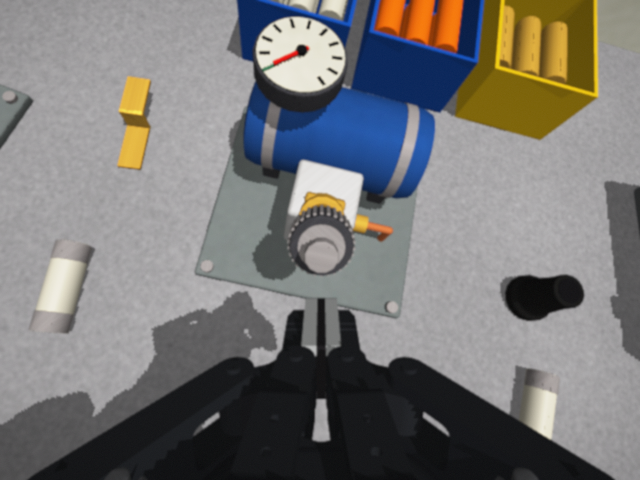

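View pics/t11.png

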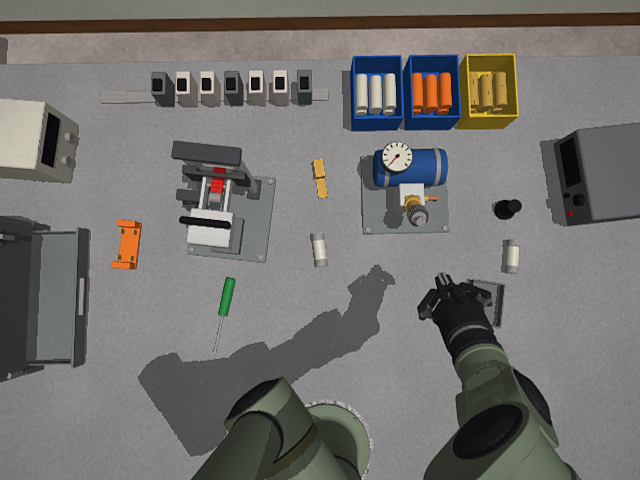

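The head is up: the handle moved from px (217,226) to (205,222), as it should when raised. The needle is on the green mark, the pin is up, the bystanders are where they were, and the robot is clear.

Run:
```python
from h import *
for z in(.2,.26): print(z,proj('top',[H[0],H[1],z]))
bot.close_job(); print(bot.read_clock())
```

```text
0.2 [212.20422467 226.24956073]
0.26 [205.28315234 222.40503121]
the job is handed in; nothing more can be done
the job is handed in; nothing more can be done
```

The press is safe for service and I handed the job in at about 37 s of the 72 s allowed. No verdict was reported, so what follows rests on my own readings and pictures.

- **Head:** I lifted it 84 mm by the handle and lowered it gently. The pawl took the load at 59 mm, and I let go. The last top picture shows the handle at pixel (205,222), which matches the position expected for the upper rung.
- **Lock nut:** I turned it 4.15 rad anticlockwise in one grip. The torque stayed near the nut's friction with no sign of slip, and the nut visibly rose. I could not read its angle directly.
- **Pin and gauge:** I held the pin down for about 4.5 s in total. The needle stands exactly on the green mark. After I backed off, the pin looked fully up again.
- **Pin travel:** the push measured only about 4.5 mm from the point where I detected contact. The pin was already partly in by then, because a second push of up to 12 N moved it no further.
- **Bystanders:** none looks moved in the last pictures; the gripper partly hides the tray. The robot is clear of everything.

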